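# Bolt and clip the weld jig

### The job

Lock the swing bar of the weld jig: slide the bolt fully home through the fork, then take the smaller of the two hairpin clips off its rack peg and push it sideways over the narrow neck at the bolt's end until it snaps on and stays there by itself. Leave the big clip and the other things on the bench where they are.

Things in the scene. Friction and masses are not known exactly. Their poses are not given: they have to be found in the camera images.
- bolt (a joint): slide of the steel bolt in the jig, in m: 0 = withdrawn, 0.060 = fully home against its stop. It starts somewhere between 0 and 0.020, has about 3 N of friction and stays where it is left
- bolt_knob (a point): centre of the upright black cylindrical knob on the bolt, 22 mm in diameter, 26 mm high, on a 10 mm stem, 52 mm above the bolt's axis (114 mm above the bench). Moving it along this frame's -y sends the bolt home; only the two guide blocks (tops 76 mm above the bench) stand along its path. Axes as the jig's
- bolt_neck (a point): middle of the turned neck near the bolt's tip: 11 mm in diameter, axis level along y, 62 mm above the bench. With the bolt home it stands free between the outer face of a fork lug (6 mm towards +y; lug 36 mm wide along x, top 14 mm above the neck's axis) and the bolt's 16 mm end collar (6 mm towards -y). Moves with the bolt; axes as the jig's
- jig: weld jig fixed to the bench: grey base plate 235 x 265 x 12 mm; a swing clamp bar along x with a workpiece under it (its upright plate reaches 87 mm above the bench, the clamp screw's cross handle 102 mm), and at x = +70 mm the two fork lugs, through which the bolt runs along y. Origin on the bench under the bar's line; z up, x towards the fork; the bolt goes home towards -y
- clip_grip (a point): centre of the loop of the SMALLER hairpin clip, the one to use: 4 mm steel spring wire, 90 mm long, loop 28 mm wide (along this frame's x) with straight sides from 19 mm below to 10 mm above this point, its top 24 mm above. At the start it hangs legs down on a level peg, this point 134 mm above the bench. x across the legs, y along the wire's thickness (along the peg or pin), z from legs to loop
- clip_seat (a point): seat of the same clip, where the pin's axis lies once snapped on: 44 mm below clip_grip along the clip's z, same axes. The sprung legs pinch to a 4 mm gap 8 mm below it and flare to a mouth about 18 mm wide inside, tips 22 mm below it. Snapping it onto the neck takes about 6 to 12 N; pushed a little past the seat it springs back. It then grips the neck and stays put
- rack: clip rack fixed to the bench: base 90 x 160 x 8 mm, centre post, cross rail along y (top 158 mm above the bench), two level 6 mm pegs at y = +55 and -55 mm, 150 mm above the bench, pointing along -x and ending 60 mm from the rail's middle; the clips hang 33 to 39 mm from it. A clip comes off when lifted about 5 mm and drawn along -x by 35 mm. Origin on the bench under the post
- big_clip_grip (a point): centre of the loop of the bigger hairpin clip (122 mm long, loop 38 mm wide, 5.4 mm wire), hanging on the other peg: too wide for this bolt, stays there
- paste_pot: white plastic pot of anti-spatter paste, 70 mm in diameter, 75 mm high, stays where it is; origin under its centre
- chip_hammer: chipping hammer lying on the bench, 250 mm long, stays where it is; origin near the middle of its handle
- coupon: weld test coupon, two 10 mm steel plates with a bead, 120 x 160 mm, lying on the bench, stays where it is; origin under its centre

How it is judged (in metres and radians):
On the way, in this order (a step that is already met when the one before it is completed fails the run):
1. the bolt is slid fully home (value of joint bolt above 0.056 m), for 0.2 s.
2. the clip is off its peg and over the bolt's neck (distance between clip_seat and bolt_neck below 0.007 m), for 0.2 s.
At the end, for the whole second after the job is handed in: the bolt is home (at least 54 of its 60 mm) and the smaller clip has snapped onto the bolt's neck: its seat lies within 5 mm of the neck's axis and within 7 mm of the neck's middle along the bolt; the clip is let go and at rest (value of joint bolt above 0.054 m and x of clip_seat in the frame of bolt_neck between -0.005 and 0.005 m and z of clip_seat in the frame of bolt_neck between -0.005 and 0.005 m and y of clip_seat in the frame of bolt_neck between -0.007 and 0.007 m and linear speed of clip below 0.02 m/s); the robot touches nothing.
It fails at once if the big clip is moved or knocked off its peg (distance of big_clip_grip from where it was at the start of the episode above 0.03 m).
It fails at once if the paste pot is pushed away (distance of paste_pot from where it was at the start of the episode above 0.03 m).
It fails at once if the chipping hammer is pushed away (distance of chip_hammer from where it was at the start of the episode above 0.03 m).
It fails at once if the coupon is pushed away (distance of coupon from where it was at the start of the episode above 0.03 m).
It also fails if it takes over 50 s, if anything falls off the work surface, if the arm or the gripper's body presses on something with over 40 N, if the wrist force passes 120 N, or if a joint passes its speed limit or range.

### The arm

A 7-joint arm with a two-finger parallel gripper is mounted at the origin on the work surface. World frame = base frame: x ahead of the robot, y to its left, z up, the work surface at z = 0. Lengths are in mm, angles in rad, forces in N, time in s.
With the tool pointing down it reaches from about 425 to 875 mm from the base axis. Payload 8.4 kg.
Tool frame: the origin (TCP) lies on the centre line of the jaws, within the pads' length; the fingertips stand 14 mm ahead of it and the grasp point (between the pads) lies 5 mm behind it; x points along the fingers, y is the direction in which the jaws open and shut, and the axes are right-handed (so a half turn about x gives the same grasp; the last joint's range is limited). The gripper opens to 87 mm and grips with 3 to 60 N. Pads are 19 mm wide; open, the fingers measure 117 mm over their backs; the gripper's body (75 mm by 190 mm) begins 51 mm behind the grasp point.
Start: joints at [-1.2, 0.333, 0.04, 1.465, -0.013, 1.343, -0.059], TCP at [294.257, 579.549, 236.546] pointing down, gripper open.
Joint ranges: [-2.58, 2.58], [-0.38, 2.09], [-1.3, 1.39], [0.25, 2.4], [-1.5, 4.64], [0.08, 2.09], [-2.65, 2.65]. Speed limits (rad/s): [2.22, 2.22, 2.79, 2.79, 3.14, 3.14, 3.14].

### API

Orientations are given as a unit quaternion [x, y, z, w].
In Python, from bench import robot, solver, eyes, order, current_clock, current_qpos, current_joint_vel, current_effort, current_ee_pos, current_orientation, current_wrist_force, current_ft_torque, current_gripper_width gives the robot as it stands. The module is installed in compiled form; this text tells all that it offers. Calls block until the motion is done:
- robot.move_to(position, orientation): joint-space move of the TCP to a pose.
- robot.line_to(position, frame=None, max_speed=150): straight line of the TCP; frame=None keeps the orientation; max_speed is the mean speed in mm/s.
- robot.set_joints(angles): joint-space move.
- robot.set_gripper(opening, effort=None): finger opening in mm; effort is the grip in N (None keeps the last); returns when the fingers have stopped.
- robot.wait(seconds).
- solver.ik(position, orientation): joint angles nearest the present ones, or None.
- eyes.capture(name): name is "scene" or "top" or "wrist"; returns (picture, depth): 480x640x3 uint8, red, green, blue; 480x640 float32, mm along the optical axis (not along the pixel's ray), 0 where there is no reading.
- eyes.calibration(name): a dict with "camera_matrix" (3x3 intrinsics, pixels), "dist" ([k1, k2, p1, p2, k3] as OpenCV has them; the pictures are not rectified), "cam_to_world" (4x4, takes a point from camera to world coordinates). Camera axes: x right, y down, z forward; pixel columns grow to the right and rows downward; lengths in mm; the calibration is good to about 2 mm. A picture is of the moment at which its call begins: read the wrist's pose just before it. calibration takes no time and is no camera call; for the wrist camera it gives the pose at the moment of the call.
A pose or a line that the arm cannot do raises robot.Unreachable and nothing moves.
- order.close_job(): hands the job in, once; it reports no verdict.
Readings, each from a call of its own:
- current_clock(): time.
- current_qpos(): joint angles.
- current_joint_vel(): joint speeds.
- current_effort(): joint torques, N m.
- current_ee_pos(): TCP position.
- current_orientation(): TCP orientation.
- current_wrist_force(): force on the tool from outside, world axes, zero at the start.
- current_ft_torque(): the same for the moment, N m.
- current_gripper_width(): finger opening in mm.
Only numpy, scipy, OpenCV 4.12 (cv2) and the standard library are available. Lean on these libraries where they do the work, as an engineer would, in place of code of your own. Each camera call takes 0.05 s, during which the arm holds its last target.

## Working session

There is one attempt and no reset: what is moved stays moved. The work goes in short steps, each a Python script; the robot and the scene stay as the last script left them, time stands still between calls to the robot, and variables do not carry over. Pictures are saved under pics/ and viewed, and the job is handed in when it is done.

```bash
mkdir -p pics; ls
cat > h.py <<'E'
import numpy as np, cv2
from bench import *
from bench import robot, solver, eyes, order
def cap(n,f):
    K=eyes.calibration(n); im,d=eyes.capture(n); cv2.imwrite('pics/'+f+'.png',im[:,:,::-1]); np.savez('pics/'+f+'.npz',im=im,d=d,K=K['camera_matrix'],dist=np.array(K['dist']),T=np.array(K['cam_to_world']))
    return im,d
def load(f): return np.load('pics/'+f+'.npz')
def ray(f,u,v):
    z=load(f); p=cv2.undistortPoints(np.array([[[u,v]]],float),z['K'],z['dist'])[0,0]
    T=z['T']; return T[:3,3],T[:3,:3]@np.array([p[0],p[1],1.])
def px(f,u,v):
    z=load(f); o,r=ray(f,u,v); return o+r*z['d'][int(round(v)),int(round(u))]
def atz(f,u,v,h):
    o,r=ray(f,u,v); return o+r*(h-o[2])/r[2]
def tri(obs):
    A=np.zeros((3,3));b=np.zeros(3)
    for f,u,v in obs:
        o,r=ray(f,u,v); r=r/np.linalg.norm(r); P=np.eye(3)-np.outer(r,r); A+=P;b+=P@o
    x=np.linalg.solve(A,b)
    e=[np.linalg.norm((np.eye(3)-np.outer(r/np.linalg.norm(r),r/np.linalg.norm(r)))@(x-o)) for o,r in [ray(*q) for q in obs]]
    return x,e
def crop(f,u0,v0,u1,v1,s,out):
    im=cv2.imread('pics/'+f+'.png')[v0:v1,u0:u1]; cv2.imwrite('pics/'+out+'.png',cv2.resize(im,None,fx=s,fy=s,interpolation=cv2.INTER_CUBIC))
def proj(f,P):
    z=load(f);T=np.linalg.inv(z['T']);r,_=cv2.Rodrigues(T[:3,:3]); return cv2.projectPoints(np.array(P,float).reshape(-1,1,3),r,T[:3,3],z['K'],z['dist'])[0][:,0]
E
python3 - <<'E'
from h import *
for n in ['scene','top','wrist']:
    cap(n,n+'0'); k=eyes.calibration(n); print(n,np.round(k['cam_to_world'],3).tolist(),np.round(k['camera_matrix'],1).tolist())
print(current_orientation(),current_clock())
E
```

```text
pics
scene [[0.427, 0.504, -0.751, 1359.945], [0.904, -0.236, 0.356, -293.055], [0.002, -0.831, -0.557, 662.596], [0.0, 0.0, 0.0, 1.0]] [[500.3, 0.0, 319.3], [0.0, 500.3, 244.1], [0.0, 0.0, 1.0]]
top [[0.017, -0.988, 0.156, 350.495], [-1.0, -0.017, -0.001, 84.868], [0.004, -0.156, -0.988, 1616.203], [0.0, 0.0, 0.0, 1.0]] [[582.7, 0.0, 316.6], [0.0, 582.7, 236.7], [0.0, 0.0, 1.0]]
wrist [[0.454, 0.853, 0.259, 222.545], [0.891, -0.434, -0.133, 616.435], [-0.001, 0.291, -0.957, 384.382], [0.0, 0.0, 0.0, 1.0]] [[369.7, 0.0, 326.4], [0.0, 369.7, 247.5], [0.0, 0.0, 1.0]]
[ 0.16416304  0.687764   -0.16504255  0.68759882] 0.15
```

View pics/scene0.png

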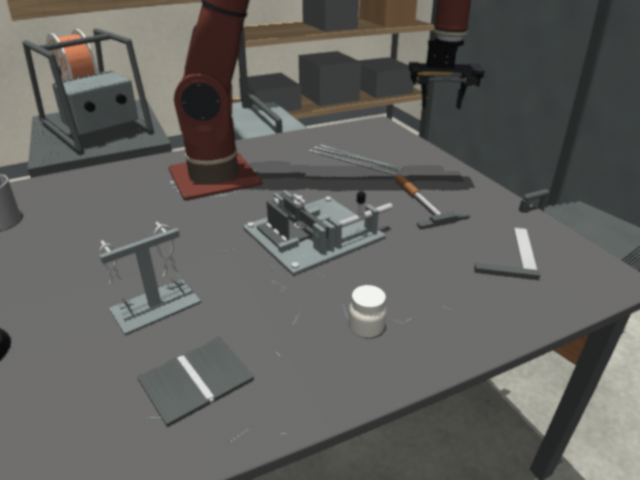

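View pics/top0.png

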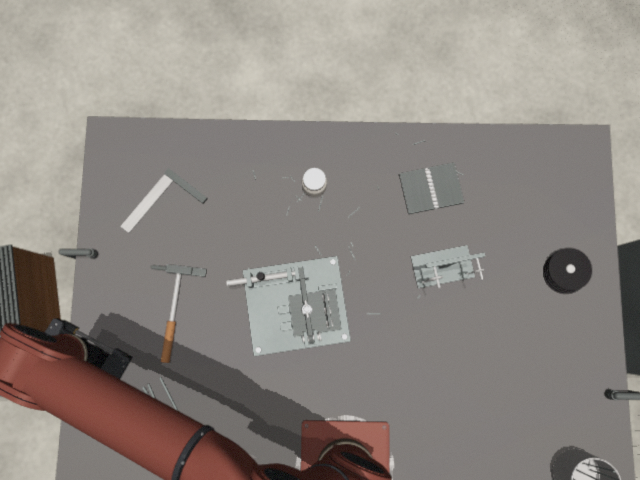

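View pics/wrist0.png

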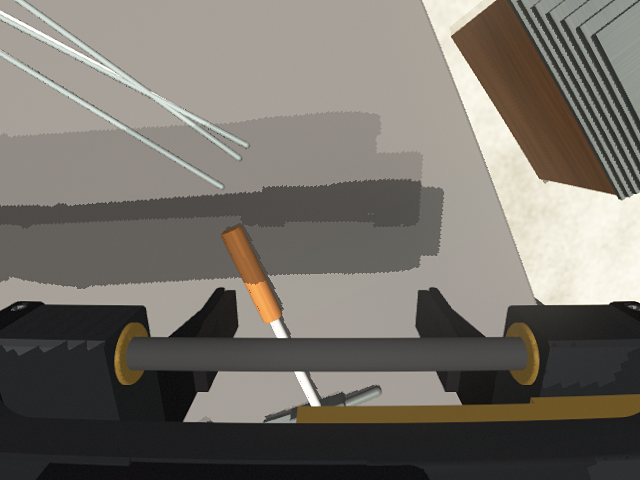

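Run:
```python
from h import *
crop('top0',220,240,360,360,5.5,'c1')
crop('top0',400,235,500,300,7,'c2')
crop('scene0',240,170,410,275,4.6,'c3')
crop('scene0',90,210,210,330,5,'c4')
```

```text
(no output)
```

View pics/c1.png

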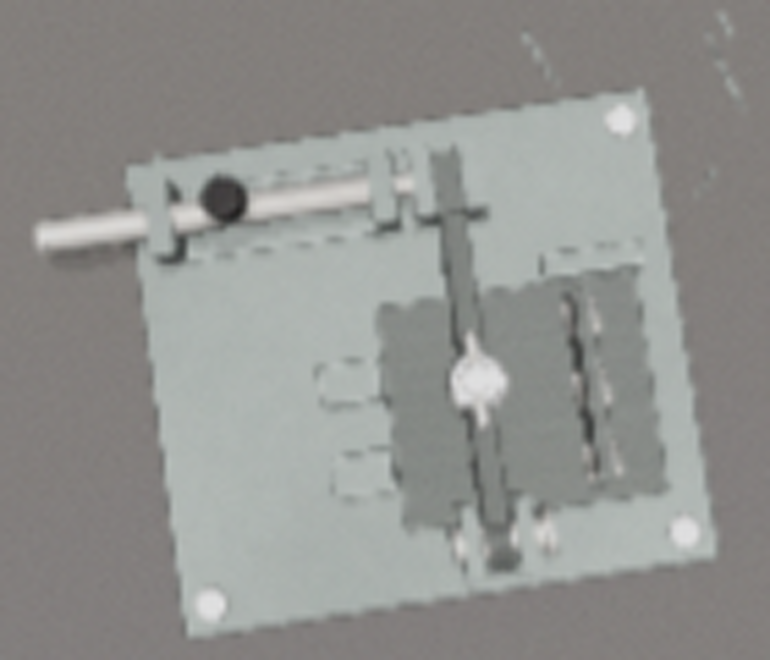

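View pics/c2.png

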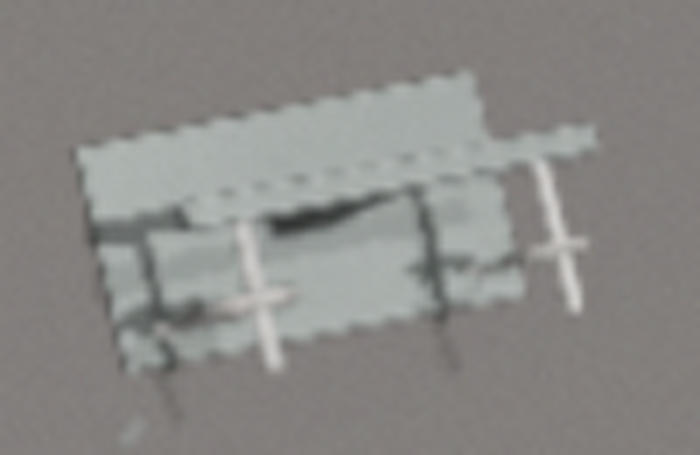

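View pics/c3.png

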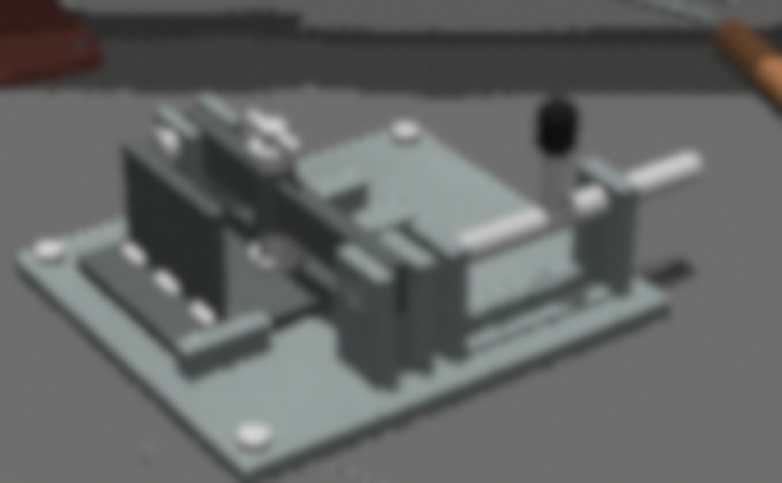

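View pics/c4.png

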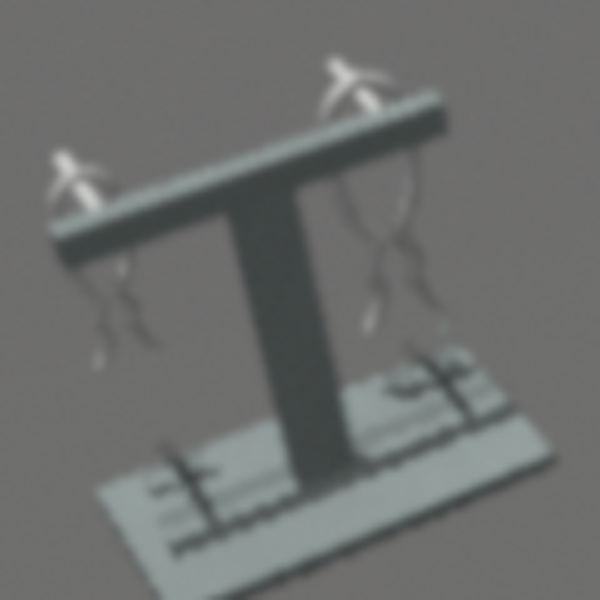

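Run:
```python
from h import *
from scipy.spatial.transform import Rotation as R
print(np.round(R.from_quat(current_orientation()).as_matrix(),3).tolist())
t=lambda a,b:(220+a/5.5,240+b/5.5)
k=('top0',*t(223,198)); s=('scene0',240+557/4.6,170+108/4.6)
print('knob tri',tri([k,s]),'top@127',atz(*k,127),'depth',px(*k))
cs=[atz('top0',*t(*c),12)[:2] for c in [(130,168),(643,92),(716,553),(190,635)]]
print('corners',np.round(cs,1)); 
for i in range(4):
    d=np.array(cs[(i+1)%4])-cs[i]; print(np.linalg.norm(d),np.degrees(np.arctan2(d[1],d[0])))
r=lambda a,b:(400+a/7,235+b/7)
for n,c in dict(bigclip=(262,297),bigpeg0=(245,222),bigpegtip=(276,370),smclip=(556,246),smpeg0=(541,160),smtip=(575,312)).items():
    print(n,atz('top0',*r(*c),155).round(1))
print('peg tips tri', tri([('top0',*r(575,310)),('scene0',90+62/5,210+155/5)]),tri([('top0',*r(276,366)),('scene0',90+335/5,210+65/5)]))
```

```text
[[-0.001, 0.453, 0.892], [-0.001, 0.892, -0.453], [-1.0, -0.001, 0.0]]
knob tri (array([483.15529957, 226.80366444, 122.22475538]), [np.float64(1.5419528167416372), np.float64(1.5419528167416356)]) top@127 [482.0224316  224.97292624 127.        ] depth [482.61249758 225.60147236 120.31906206]
corners [[506.5 282.8]
 [549.2  26. ]
 [321.5 -12.4]
 [278.  244.8]]
260.374831776899 -80.5568590290619
230.9242533761022 -170.43252741565502
260.8916071260403 99.60300852847857
231.6516529375589 9.439516145766797
bigclip [ 483.7 -221.2  155. ]
bigpeg0 [ 510.5 -215.6  155. ]
bigpegtip [ 457.7 -225.7  155. ]
smclip [ 503.9 -326.3  155. ]
smpeg0 [ 534.9 -321.8  155. ]
smtip [ 480.4 -332.4  155. ]
peg tips tri (array([ 481.8224556 , -332.9190451 ,  148.35596336]), [np.float64(1.3380337538565172), np.float64(1.3380337538562885)]) (array([ 459.88383218, -225.60292598,  148.00531413]), [np.float64(1.609049344942782), np.float64(1.6090493449427685)])
```

```bash
cat >> h.py <<'E'
from scipy.spatial.transform import Rotation as R
def q(yd):  # tool down, jaw axis (tool y) at angle yd degrees
    a=np.radians(yd); x=np.array([0,0,-1.]); y=np.array([np.cos(a),np.sin(a),0]); return R.from_matrix(np.c_[x,y,np.cross(x,y)]).as_quat()
E
python3 - <<'E'
from h import *
Q=q(99.4)
robot.move_to([430,225,240],Q); print(current_clock(),current_qpos(),current_wrist_force())
cap('wrist','w1')
robot.line_to([430,165,240]); cap('wrist','w2')
print(current_clock())
E
```

```text
1.5667 [-0.78357682 -0.01129787  0.20728095  1.8558982   0.00226911  1.29648729
  1.15861954] [ 0.38113256 -0.51222602 -0.49380347]
2.2167
```

View pics/w1.png

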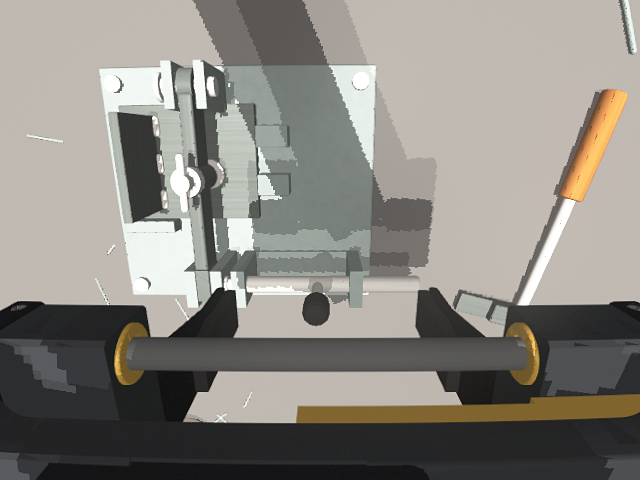

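View pics/w2.png

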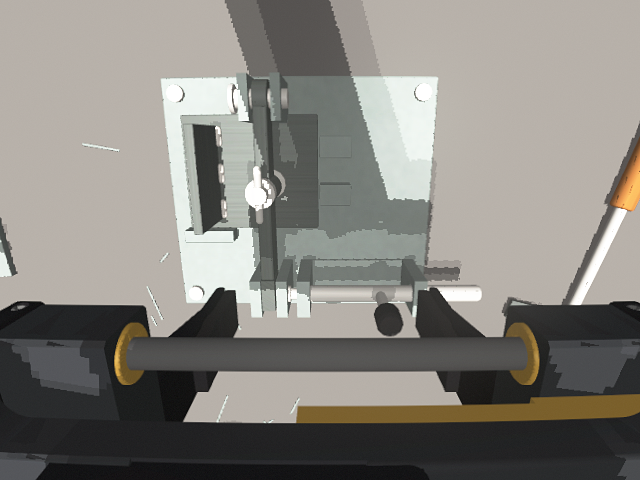

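Run:
```python
from h import *
crop('w1',270,260,370,335,7,'c5');crop('w2',240,240,440,345,4,'c6')
```

```text
(no output)
```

View pics/c5.png

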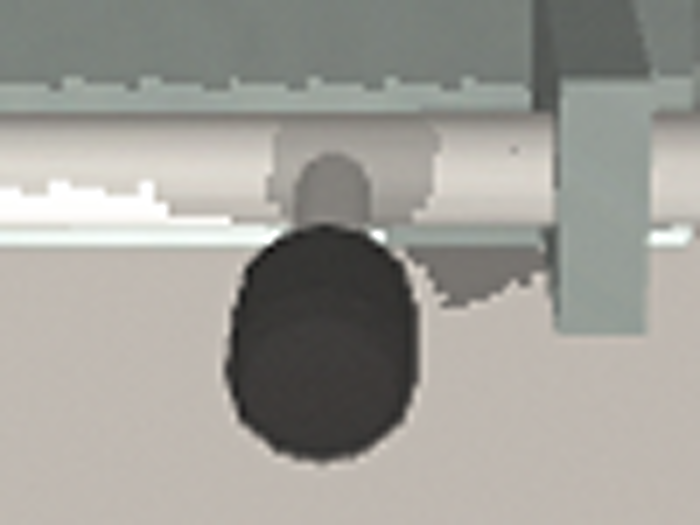

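View pics/c6.png

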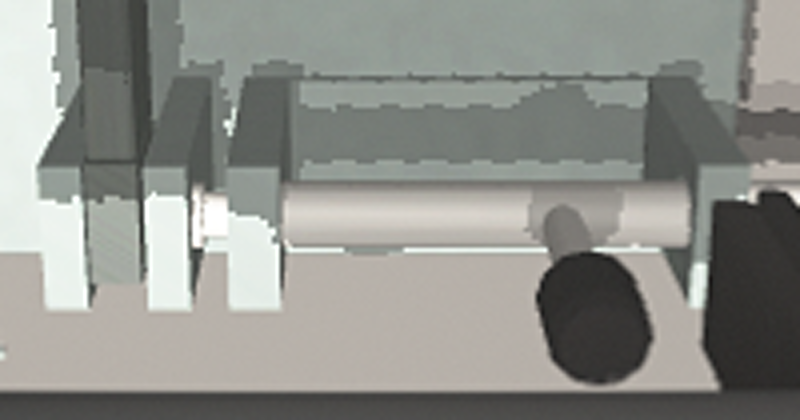

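Run:
```python
from h import *
t=lambda a,b:(220+a/5.5,240+b/5.5)
o1=('w1',316.1,313.1);o2=('w2',390.7,322.5);k=('top0',*t(223,198)); s=('scene0',240+557/4.6,170+108/4.6)
print('knob tri',tri([o1,o2]),tri([o1,o2,k,s]),[atz(*o,127).round(1) for o in (o1,o2)])
a,b=atz('w2',250,280.7,76),atz('w2',252,317,76);print('lug outer',a,b,np.linalg.norm(a-b)); 
c=(a+b)/2; j=np.radians(9.4); ex=np.array([np.cos(j),np.sin(j),0]);ey=np.array([-np.sin(j),np.cos(j),0]); n=c-6*ey; print('neck',n)
for z in ((a,b),): 
  d=b-a; print(np.degrees(np.arctan2(d[1],d[0])))
# lugs: plate corners from wrist
for p in [(162,79),(437,76)]: print(atz('w2',*p,12).round(1))
K=np.array([482.5,225.5,0]); print('knob in neckframe', (K-n)@ex,(K-n)@ey)
```

```text
knob tri (array([484.0010818 , 227.48217681, 124.55947765]), [np.float64(0.5321828602546465), np.float64(0.5321828602545302)]) (array([483.98208269, 227.08298036, 123.27561424]), [np.float64(1.2212062606806438), np.float64(0.6560753693723919), np.float64(2.3793610143707418), np.float64(0.9734570852932001)]) [array([483.4, 227.4, 127. ]), array([482.2, 226.7, 127. ])]
lug outer [487.02979558 105.42966099  76.        ] [523.37016644 110.98534446  76.        ] 36.762592032934364
neck [506.17993678 102.28806976  76.        ]
8.692027859273185
[323.7  -9.5  12. ]
[279.5 247.8  12. ]
knob in neckframe -3.2382593528760233 125.42500881813652
```

Run:
```python
from h import *
Q=q(99.6); j=np.radians(9.6); ey=np.array([-np.sin(j),np.cos(j),0])
robot.set_gripper(50)
robot.move_to([483.5,227,150],Q)
robot.line_to([483.5,227,107])
robot.set_gripper(15,20); print(current_gripper_width(),current_wrist_force(),current_clock())
P=np.array(current_ee_pos());print(P); d=0
for st in [25]+[4]*12:
    d+=st; robot.line_to((P-d*ey).tolist(),max_speed=60)
    F=np.array(current_wrist_force()); e=np.array(current_ee_pos()); print(d,F.round(1),(F@ey).round(1),((P-e)@ey).round(2),current_gripper_width())
    if F@ey>14: break
print(current_clock())
```

```text
21.25388261816278 [-0.02811462 -1.42702988  4.08882281] 4.725
[483.67606777 226.92857657 107.27169351]
25 [-1.3 -2.8  4.3] -2.5 26.35 21.20663603024577
29 [-0.7 -1.3  3.4] -1.2 29.06 20.86489435093232
33 [-2.1  2.   4.3] 2.3 33.1 21.159520367874173
37 [-1.   0.6  4.4] 0.8 37.42 21.77981933424957
41 [-1.9  0.4  4.6] 0.8 41.56 21.385704018396954
45 [-2.5 -0.3  4.7] 0.2 45.61 20.86407607879686
49 [-2.3  2.1  5.1] 2.4 49.14 21.333392228495402
53 [-3.7 14.7  0.9] 15.1 49.28 21.136926325073997
7.0417
```

Run:
```python
from h import *
j=np.radians(9.6); ey=np.array([-np.sin(j),np.cos(j),0])
P=np.array([483.68,226.93,107.27])
robot.line_to((P-55*ey).tolist(),max_speed=60); print(current_wrist_force(),(P-current_ee_pos())@ey,current_clock())
robot.line_to((P-49.3*ey).tolist(),max_speed=60); print(current_wrist_force(),(P-current_ee_pos())@ey)
robot.set_gripper(50)
robot.line_to((P-49.3*ey+[0,0,60]).tolist(),max_speed=200)
robot.move_to([440,95,230],q(99.6)); cap('wrist','w3')
robot.line_to([400,125,230]); cap('wrist','w4');cap('scene','s2')
print(current_clock())
crop('w3',200,180,440,330,3.3,'c7');crop('w4',200,180,440,330,3.3,'c8')
```

```text
[-4.18941285 20.87492935 -0.56836451] 49.37579428447808 7.2917
[-3.47265249  5.78677612  4.34380509] 49.15365877683938
9.9583
```

View pics/c7.png

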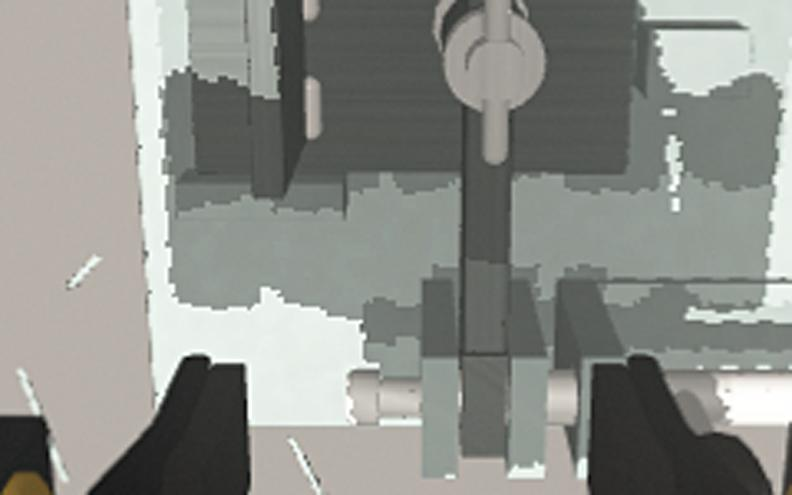

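View pics/c8.png

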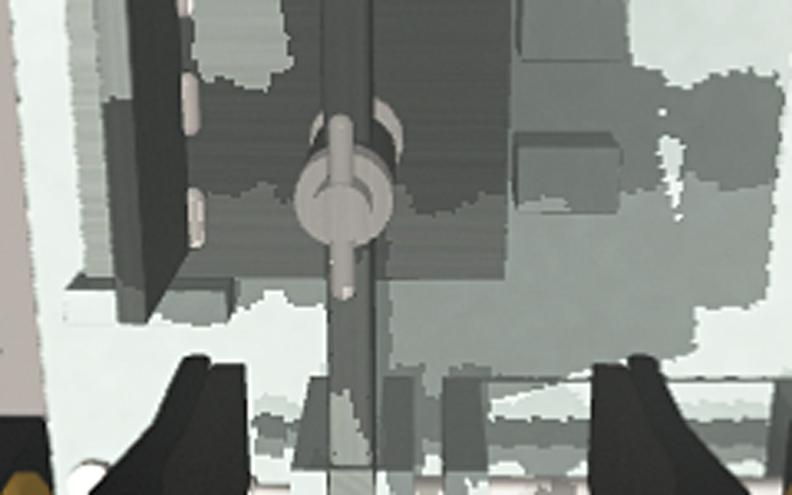

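Run:
```python
from h import *
robot.line_to([445,70,240]); cap('wrist','w5')
robot.line_to([455,115,290]); cap('wrist','w6'); cap('top','t2')
print(current_clock())
crop('w5',220,230,420,340,4,'c7');crop('w6',220,230,420,340,4,'c8');crop('t2',240,250,340,310,8,'c9')
```

```text
11.3333
```

View pics/c7.png

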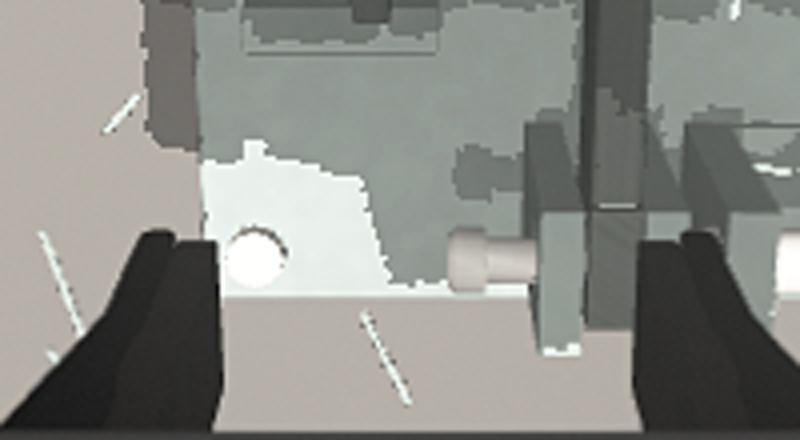

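View pics/c8.png

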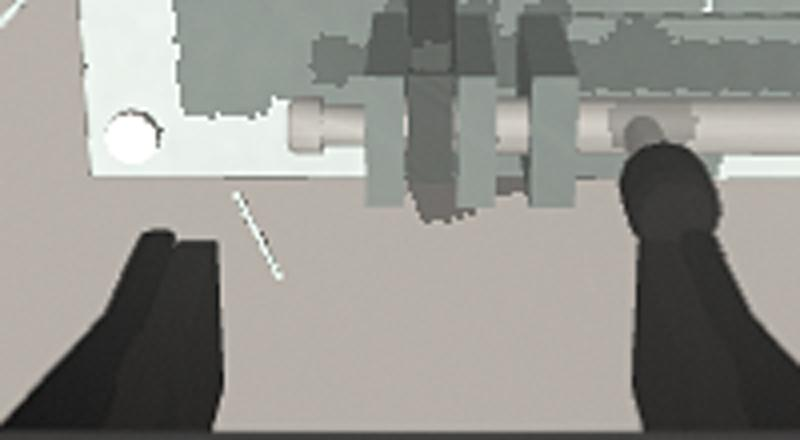

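View pics/c9.png

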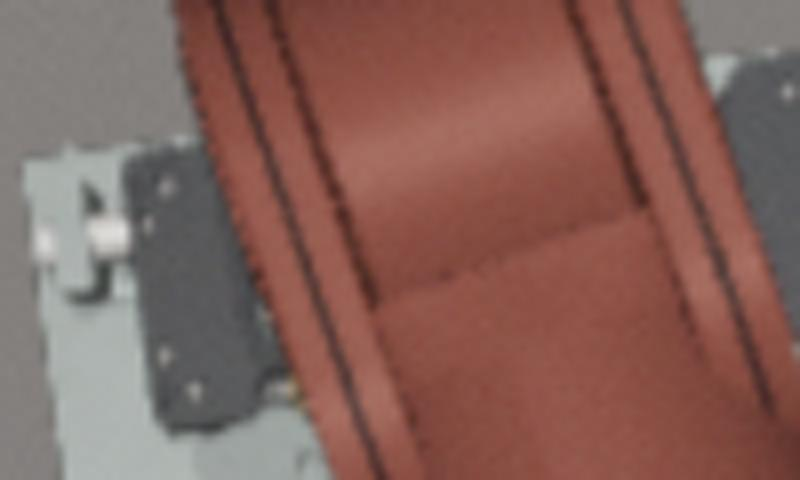

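Run:
```python
from h import *
o=[('w5',347.75,295),('w6',305.75,261.6),('w3',320.9,300.3)]
print(tri(o),[atz(*a,62).round(1) for a in o])
# knob top w6
k=('w6',220+672/4,230+200/4); print(atz(*k,127))
# bolt axis near guide in w6: rows 97-153 @ col 790
b=atz('w6',220+790/4,230+126/4,62); c=atz('w6',220+305/4,230+125/4,62); d=b-c; print(np.degrees(np.arctan2(d[1],d[0]))-90,b,c)
# lug outer centre w5
a,b2=atz('w5',220+540/4,230+212/4,76),atz('w5',220+541/4,230+354/4,76);print(a,b2,(a+b2)/2)
```

```text
(array([506.63109222, 101.74568093,  63.02036842]), [np.float64(0.37605130299038253), np.float64(0.3817033088523806), np.float64(0.2179311789930347)]) [array([506.8, 102.2,  62. ]), array([507.4, 101.6,  62. ]), array([507. , 101.6,  62. ])]
[489.62998186 177.70215414 127.        ]
9.42964519251035 [487.26727404 220.37088788  62.        ] [508.67540702  91.46878664  62.        ]
[487.99950339 104.61461466  76.        ] [523.26842129 111.62224064  76.        ] [505.63396234 108.11842765  76.        ]
```

Run:
```python
from h import *
robot.move_to([440,-315,250],q(101.6)); cap('wrist','w7')
robot.line_to([410,-345,215]); cap('wrist','w8')
print(current_clock(),current_qpos())
```

```text
13.5417 [-0.31794895  0.16258198  1.04326887  1.81019553 -0.14826723  1.25177878
  2.54047981]
```

View pics/w7.png

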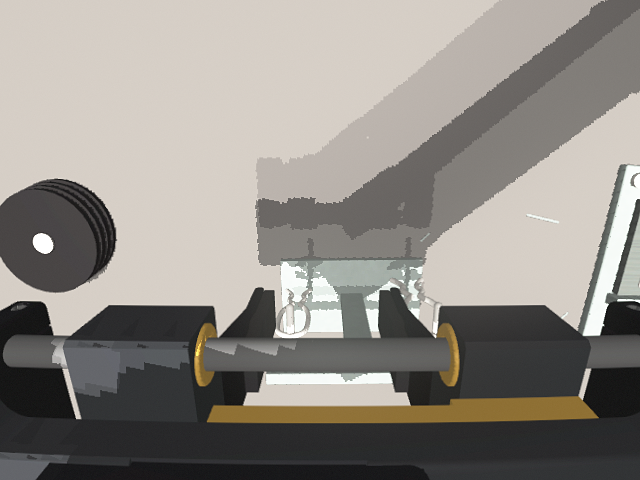

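View pics/w8.png

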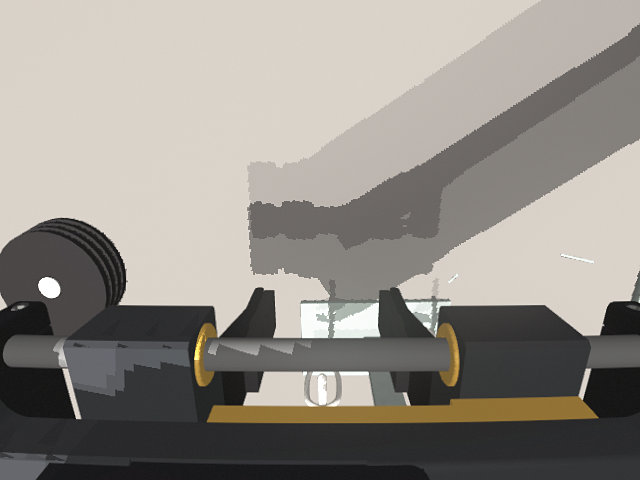

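Run:
```python
from h import *
robot.line_to([470,-330,250],max_speed=250); cap('wrist','w9')
robot.line_to([490,-350,235],max_speed=250); cap('wrist','w10')
print(current_clock(),current_qpos())
crop('w9',240,230,400,345,5,'c7');crop('w10',240,230,400,345,5,'c8')
for y in (9.5,189.5):
  for p in ([507,102,200],[507,102,100]): print(y,solver.ik(p,q(y)))
```

```text
14.35 [-0.22811394  0.34081732  0.98181949  1.62703682 -0.28934183  1.33111968
  2.56829151]
9.5 [-1.23116366  0.10818402  1.02437928  1.87240839 -0.09859667  1.21440295
 -0.00908649]
9.5 [-1.22032931  0.31695527  1.09254914  1.98481979 -0.32835357  1.03144662
  0.19006092]
189.5 None
189.5 None
```

View pics/c7.png

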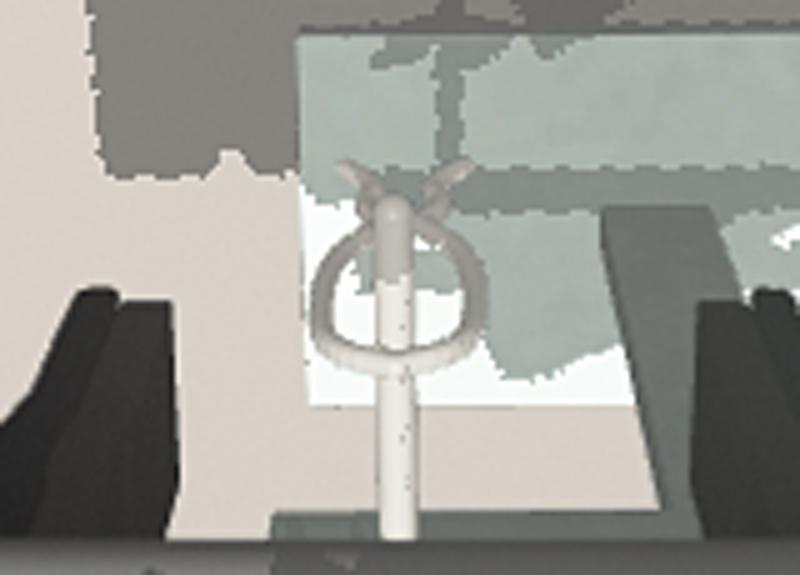

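View pics/c8.png

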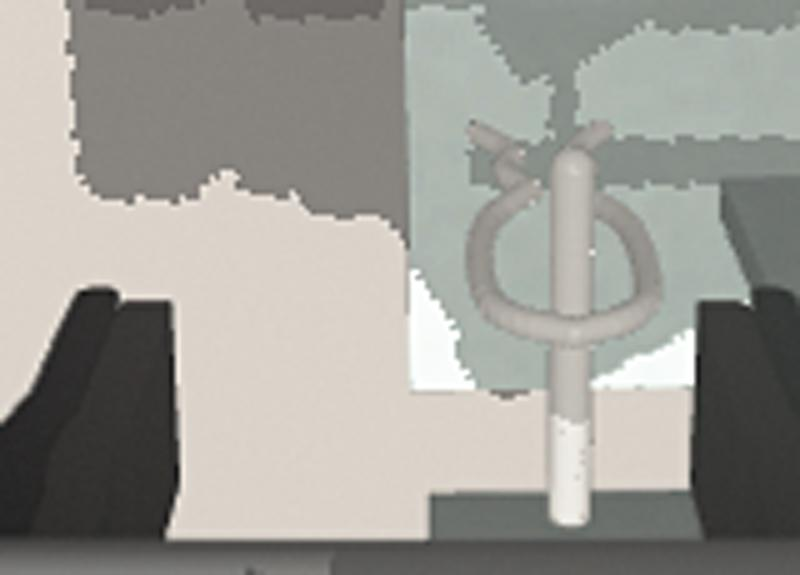

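Run:
```python
from h import *
A=lambda n,a,b:(n,240+a/5,230+b/5)
for nm,p,r,z in [('cliptop',(397,357),(569,330),158),('pegtip',(393,205),(573,160),150),('left',(322,305),(480,255),137),('right',(477,305),(650,260),137),]:
    o=[A('w9',*p),A('w10',*r)]; print(nm,tri(o)[0].round(1),np.round(tri(o)[1],2),[atz(*a,z).round(1) for a in o])
print('pegfar',atz(*A('w9',398,535),153),atz(*A('w10',569,515),153))
```

```text
cliptop [ 511.7 -325.7  144.6] [0.36 0.36] [array([ 505.1, -326.8,  158. ]), array([ 506.4, -327.8,  158. ])]
pegtip [ 485.3 -331.5  150.8] [0.08 0.08] [array([ 485.5, -331.5,  150. ]), array([ 485.6, -331.3,  150. ])]
left [ 506.8 -338.9  138.7] [1.12 1.12] [array([ 508.6, -338.3,  137. ]), array([ 506.4, -339.3,  137. ])]
right [ 501.7 -315.6  140.3] [0.64 0.64] [array([ 503.8, -314.9,  137. ]), array([ 502.4, -315.3,  137. ])]
pegfar [ 536.220508   -320.50244455  153.        ] [ 536.05490053 -320.71775134  153.        ]
```

Run:
```python
from h import *
for y in (102,282):
  for p in ([505.5,-327,200],[505.5,-327,129],[505.5,-327,140],[460,-337,142],[460,-337,200]): print(y,p,np.round(solver.ik(p,q(y)),2) if solver.ik(p,q(y)) is not None else None)
```

```text
102 [505.5, -327, 200] [-0.26  0.37  0.96  1.67 -0.31  1.27  2.55]
102 [505.5, -327, 129] [-0.21  0.43  0.9   1.75 -0.37  1.14  2.59]
102 [505.5, -327, 140] [-0.22  0.42  0.92  1.74 -0.36  1.16  2.58]
102 [460, -337, 142] [-0.22  0.34  0.94  1.82 -0.3   1.14  2.6 ]
102 [460, -337, 200] [-0.28  0.29  1.    1.75 -0.25  1.24  2.56]
282 [505.5, -327, 200] [-0.46  0.62  1.38  1.68 -0.62  1.37 -0.35]
282 [505.5, -327, 129] [-0.44  0.74  1.37  1.76 -0.76  1.3  -0.25]
282 [505.5, -327, 140] [-0.44  0.72  1.37  1.75 -0.74  1.31 -0.26]
282 [460, -337, 142] [-0.45  0.63  1.38  1.82 -0.65  1.26 -0.25]
282 [460, -337, 200] [-0.42  0.39  1.23  1.75 -0.38  1.27 -0.46]
```

Run:
```python
from h import *
Q=q(102); j=np.radians(12.2); ex=np.array([np.cos(j),np.sin(j),0])
C=np.array([505.5,-327,0])
robot.set_gripper(60)
robot.move_to((C+[0,0,200]).tolist(),Q); F0=np.array(current_wrist_force())
robot.line_to((C+[0,0,129]).tolist(),max_speed=100)
print(current_wrist_force()-F0,current_ee_pos(),current_clock())
robot.set_gripper(22,35); print(current_gripper_width(),current_wrist_force()-F0,current_clock())
cap('scene','s3');cap('wrist','w11'); crop('scene0' if 0 else 's3',60,180,220,330,4,'c9')
```

```text
[ 1.38204984  0.96986917 -0.83587717] [ 505.74890197 -327.40820928  129.61322977] 16.0333
27.402731356460347 [0.77953956 0.49958463 0.74822101] 16.7083
```

View pics/c9.png

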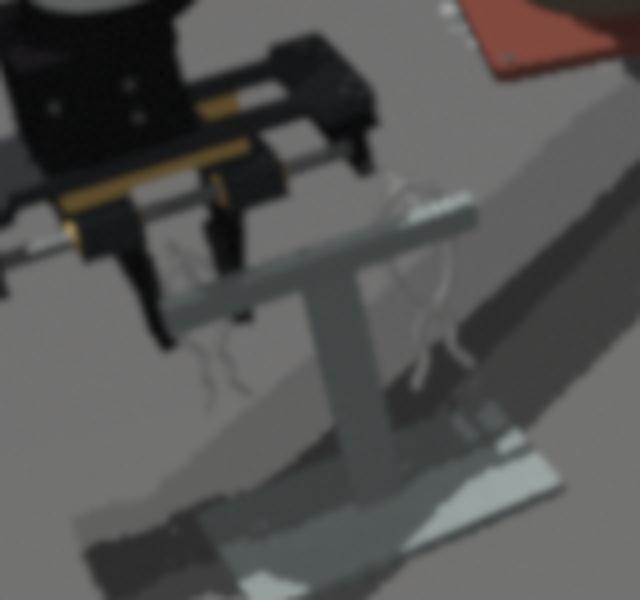

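View pics/w11.png

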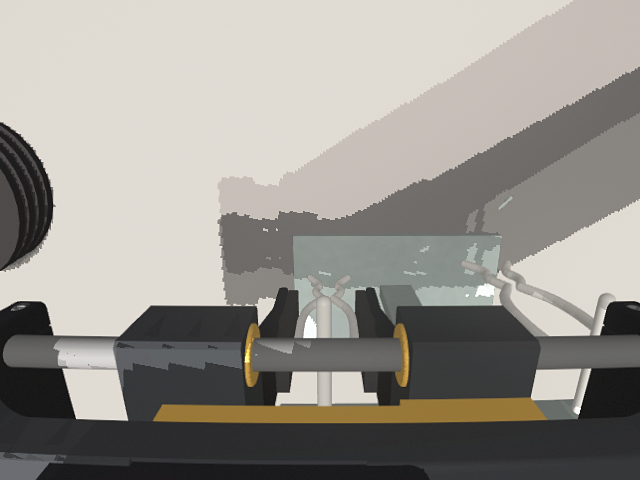

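Run:
```python
from h import *
j=np.radians(12.2); ex=np.array([np.cos(j),np.sin(j),0])
P=np.array([505.5,-327,129.])
robot.line_to((P+[0,0,8]).tolist(),max_speed=50); print(current_wrist_force(),current_gripper_width())
robot.line_to((P+[0,0,8]-48*ex).tolist(),max_speed=100); print(current_wrist_force(),current_gripper_width())
robot.line_to((P+[0,0,100]-48*ex).tolist(),max_speed=200)
cap('wrist','w12'); cap('scene','s4'); cap('top','t3');print(current_gripper_width(),current_wrist_force(),current_clock())
crop('s4',40,120,240,330,2.8,'c9')
```

```text
[ 0.0749512   0.09271826 -0.06259886] 27.402251868785367
[1.37350701 0.14230688 1.06491698] 26.968890605869856
27.529690268169205 [0.26780554 0.09836132 0.72451791] 18.5083
```

View pics/c9.png

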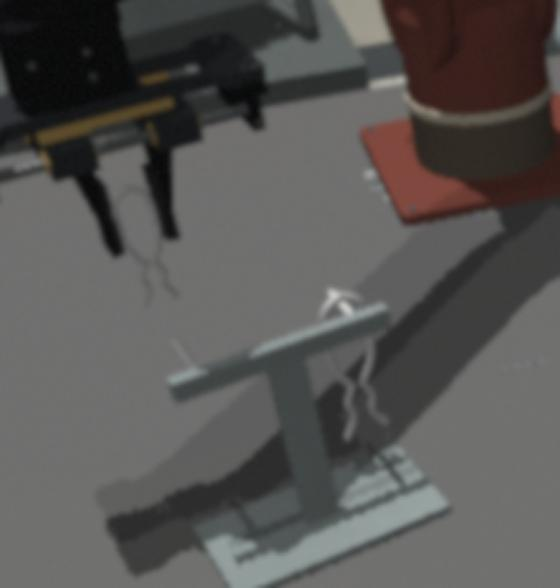

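View pics/w12.png

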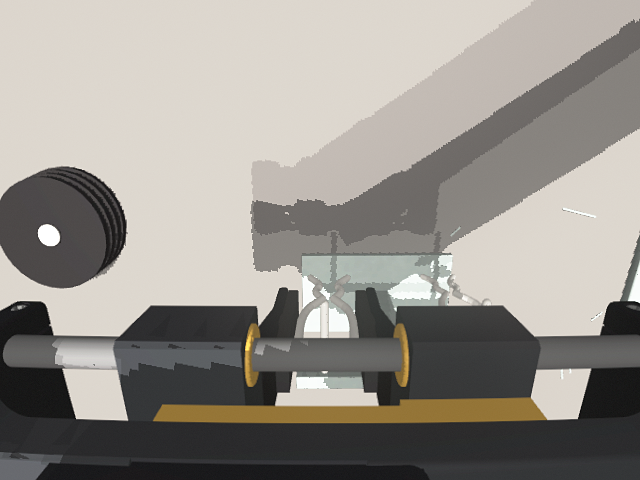

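Run:
```python
from h import *
crop('w12',280,260,370,345,8,'c7');crop('w11',280,260,370,345,8,'c8')
print(current_ee_pos(),current_orientation())
```

```text
[ 458.07518489 -336.50169764  227.42539061] [-0.07360436  0.70401589  0.07438596  0.70243203]
```

View pics/c7.png

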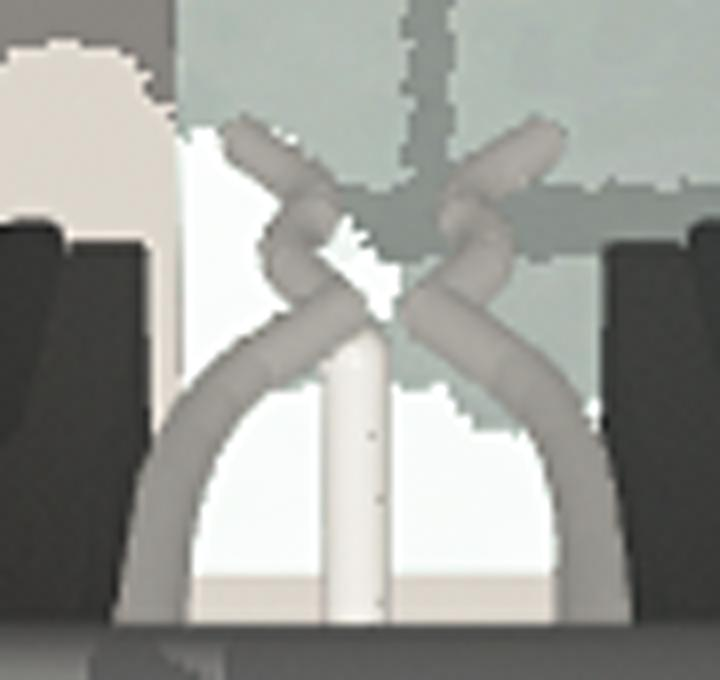

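Run:
```python
from h import *
e=np.array([458.08,-336.50,227.43]); Rm=R.from_quat([-0.07360436,0.70401589,0.07438596,0.70243203]).as_matrix()
A=lambda a,b:(280+a/8,260+b/8)
for nm,zz,L,Rr in [('tip',-64,(240,130),(545,130)),('pinch',-52,(320,207),(458,210)),('seat',-44,(290,247),(488,252)),('upper',-35,(345,300),(425,300))]:
    for s in (L,Rr):
        u=A(*s); p=atz('w12',*u,e[2]+5+zz); d=px('w12',*u); print(nm,(Rm.T@(p-e)).round(1),'depth',(Rm.T@(d-e)).round(1))
```

```text
tip [59.  -9.5  2. ] depth [56.1 -9.3  0.9]
tip [59.  13.5  2. ] depth [57.2 13.4  1.3]
pinch [47.  -3.2  3.2] depth [41.5 -3.1  0.9]
pinch [47.   6.6  3.5] depth [41.5  6.5  1.1]
seat [39.  -5.2  2.8] depth [33.3 -5.   0.3]
seat [39.   8.5  3.2] depth [34.3  8.3  1.1]
upper [30.  -1.3  2.7] depth [26.4 -1.3  1. ]
upper [30.   4.   2.7] depth [26.2  3.9  0.9]
```

Run:
```python
from h import *
tz=np.array([np.sin(np.radians(9.5)),-np.cos(np.radians(9.5)),0]); ty=np.array([np.cos(np.radians(9.5)),np.sin(np.radians(9.5)),0])
N=np.array([507,101.8,0]); T=N-2*tz-1.2*ty; print(T)
try:
    robot.line_to((T+[0,0,235]).tolist(),frame=q(9.5),max_speed=200)
except Exception as ex:
    print('E',repr(ex)); robot.move_to((T+[0,0,235]).tolist(),q(9.5))
print(current_clock(),current_gripper_width(),current_wrist_force())
robot.line_to((T+[0,0,147]).tolist(),max_speed=150)
print(current_clock(),current_ee_pos(),current_orientation())
cap('wrist','w13');cap('scene','s5');crop('w13',220,220,420,345,4,'c7');crop('s5',240,120,400,260,5,'c8')
```

```text
[505.48636207 103.57451408   0.        ]
20.9667 27.354545380170656 [ 0.28122806 -0.13787672 -0.13676473]
21.7 [505.98583032 103.49856616 147.73703533] [ 0.45718348  0.53943908 -0.45671717  0.53981308]
```

View pics/c7.png

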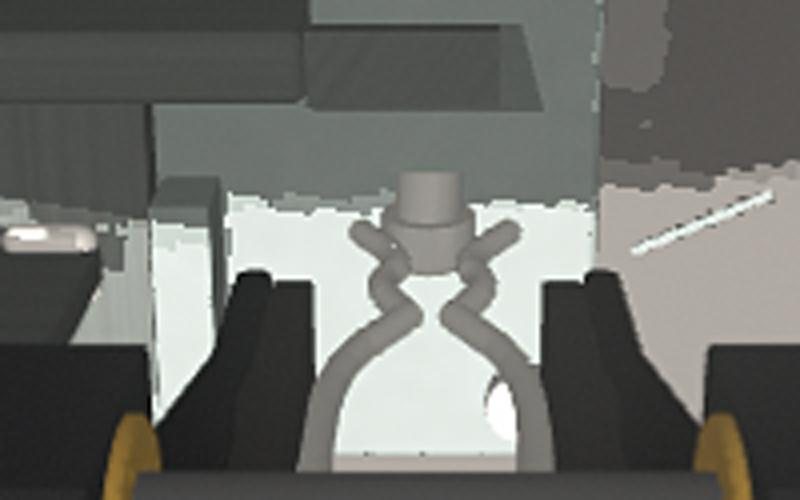

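View pics/c8.png

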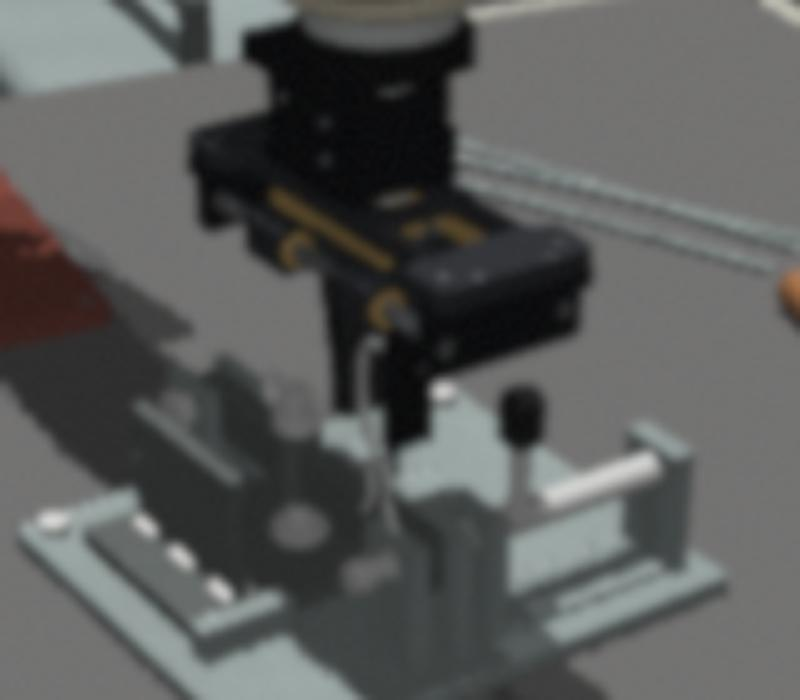

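Run:
```python
from h import *
z=load('w13'); print(z['T'].round(3).tolist())
tz=np.array([np.sin(np.radians(9.5)),-np.cos(np.radians(9.5)),0]); ty=np.array([np.cos(np.radians(9.5)),np.sin(np.radians(9.5)),0])
N=np.array([507,101.8,62])
U=np.array([0,0,1.])
im=cv2.imread('pics/w13.png'); im=cv2.resize(im[220:345,220:420],None,fx=4,fy=4)
a=np.linspace(0,2*np.pi,40)
for r,s,c in [(8,6,(0,0,255)),(5.5,6,(0,255,0)),(5.5,-6,(255,0,0))]:
    P=[N+s*tz+r*(np.cos(t)*ty+np.sin(t)*U) for t in a]; p=(proj('w13',P)-[220,220])*4
    cv2.polylines(im,[p.astype(np.int32)],True,c,1)
cv2.imwrite('pics/c9.png',im)
e=np.array([505.986,103.499,147.737]);
A=lambda a,b:(220+a/4,220+b/4)
for nm,zz,L,Rr in [('tip',-65,(361,231),(510,231)),('pinch',-52,(398,270),(470,270)),('seat',-44,(385,290),(482,290))]:
  for s in (L,Rr):
    u=A(*s); p=atz('w13',*u,e[2]+5+zz); d=px('w13',*u); print(nm,[round(float(x),1) for x in ((p-N)@ty,(p-N)@tz,(d-N)@ty,(d-N)@tz,d[2]-e[2])])
```

```text
[[0.987, 0.156, 0.048, 492.438], [0.164, -0.944, -0.287, 183.232], [0.001, 0.291, -0.957, 296.247], [0.0, 0.0, 0.0, 1.0]]
tip [-10.6, -0.2, -10.4, -2.4, -54.3]
tip [11.9, -0.1, 11.7, -1.6, -56.4]
pinch [-4.8, 0.7, -4.7, -1.7, -41.6]
pinch [5.5, 0.7, 5.2, -2.3, -39.9]
seat [-6.5, 0.2, -6.3, -2.8, -32.1]
seat [6.9, 0.3, 6.7, -2.0, -33.9]
```

View pics/c9.png

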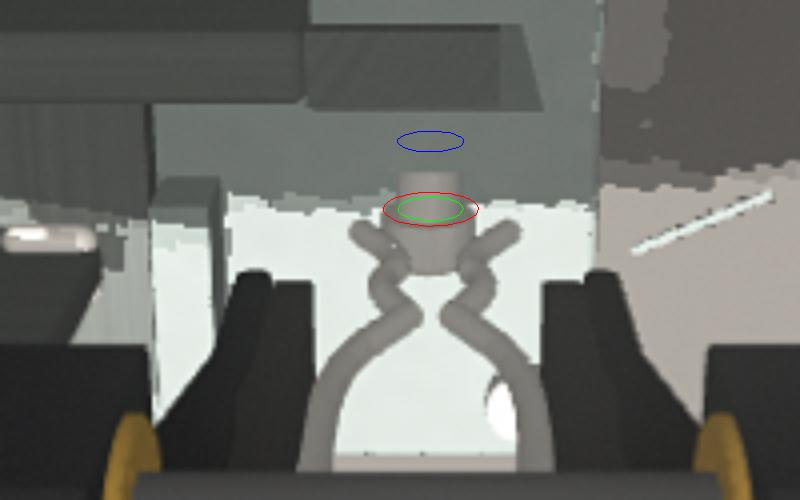

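Run:
```python
from h import *
tz=np.array([np.sin(np.radians(9.5)),-np.cos(np.radians(9.5)),0]); ty=np.array([np.cos(np.radians(9.5)),np.sin(np.radians(9.5)),0])
T=np.array([505.25,103.2,0])
F0=np.array(current_wrist_force())
for z in [130,122,118,115,113,111,109,107,105,103,101,100]:
    robot.line_to((T+[0,0,z]).tolist(),max_speed=40); F=current_wrist_force()-F0; e=np.array(current_ee_pos())
    print(z,e.round(1),F.round(1),round(current_gripper_width(),2))
    if np.abs(F[:2]).max()>15 or F[2]>25: print('stop');break
print(current_clock())
cap('wrist','w14');cap('scene','s6');crop('w14',220,220,420,345,4,'c7');crop('s6',240,120,400,260,5,'c8')
```

```text
130 [505.2 103.1 129.9] [-1.3 -1.7 -1.1] 27.31
122 [505.  103.1 121.7] [-0.3 -2.3 -1.2] 27.34
118 [505.1 103.2 117.8] [-0.4 -0.4 -0.6] 27.16
115 [505.2 103.2 114.9] [-0.9 -0.  -0.2] 27.16
113 [505.6 103.3 113.3] [-0.3 -0.9  4.2] 27.3
111 [505.2 103.2 110.9] [-0.6 -1.   0. ] 27.57
109 [505.2 103.2 108.8] [-0.  -1.5 -0.1] 26.69
107 [504.8 103.1 106.1] [  3.3  -1.  -10.3] 27.06
105 [505.  103.1 104.5] [ 2.9 -0.9 -9.7] 27.26
103 [505.2 103.1 102.9] [ 1.8 -1.1 -6.8] 27.23
101 [505.4 103.2 101.2] [-0.  -2.  -1.2] 27.13
100 [505.6 103.3 100.5] [-0.1 -2.1  3.9] 26.81
25.225
```

View pics/c7.png

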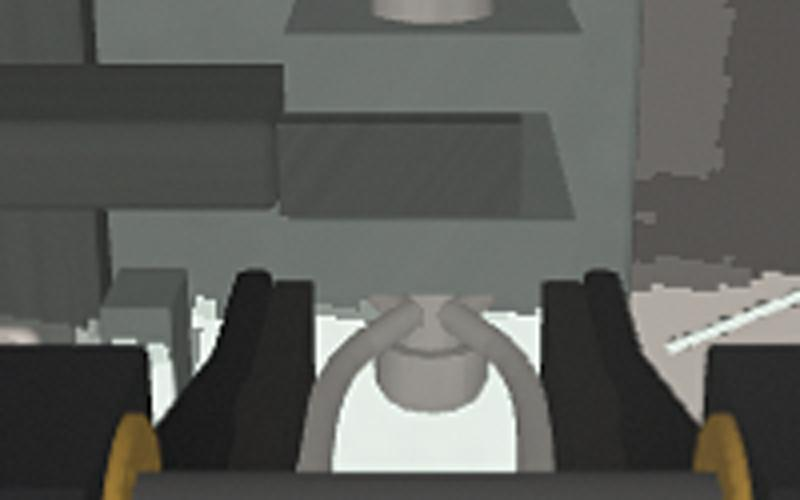

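View pics/c8.png

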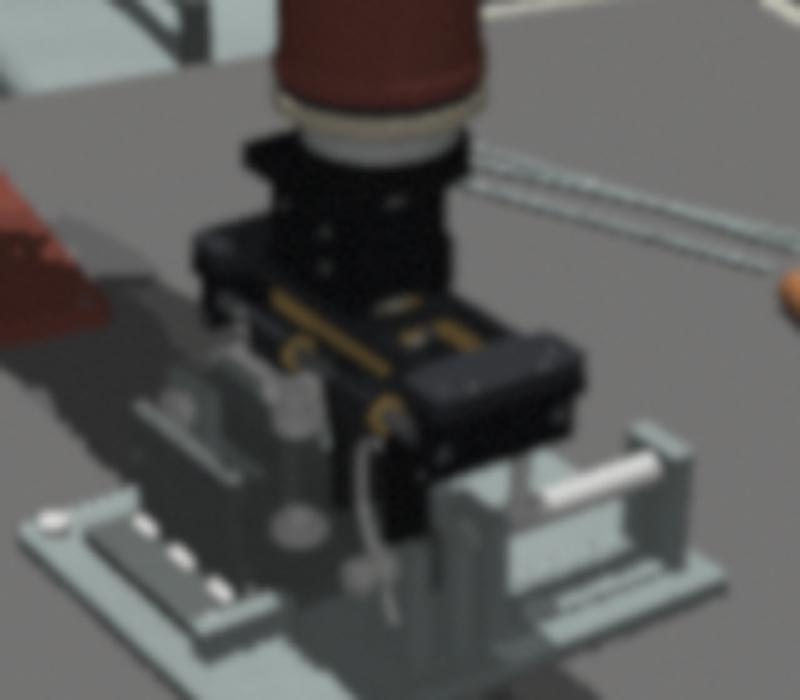

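Run:
```python
from h import *
T=np.array([505.25,103.2,0])
robot.line_to((T+[0,0,101]).tolist(),max_speed=40); robot.wait(0.4); print(current_wrist_force())
robot.set_gripper(50); print(current_gripper_width())
robot.line_to((T+[0,0,180]).tolist(),max_speed=100)
Q=np.array(T)+[0,0,180]
cap('wrist','w15')
robot.line_to([440,100,240],frame=q(99.6),max_speed=150)
print(current_clock(),current_wrist_force())
cap('wrist','w16');cap('scene','s7');crop('w15',220,220,420,345,4,'c7');crop('s7',240,120,400,260,5,'c8');crop('w16',220,220,420,345,4,'c9')
```

```text
[0.18481745 0.4608501  3.90297269]
49.59728054034817
29.4083 [-0.11291814  0.29297483  0.40148867]
```

View pics/c7.png

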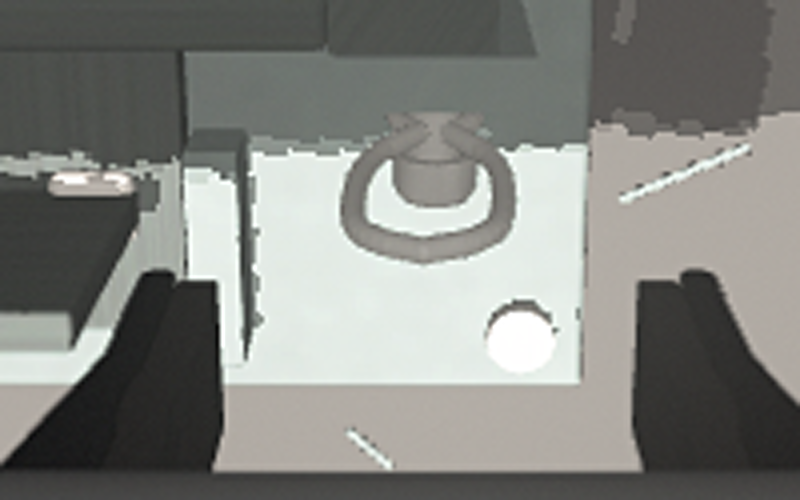

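View pics/c8.png

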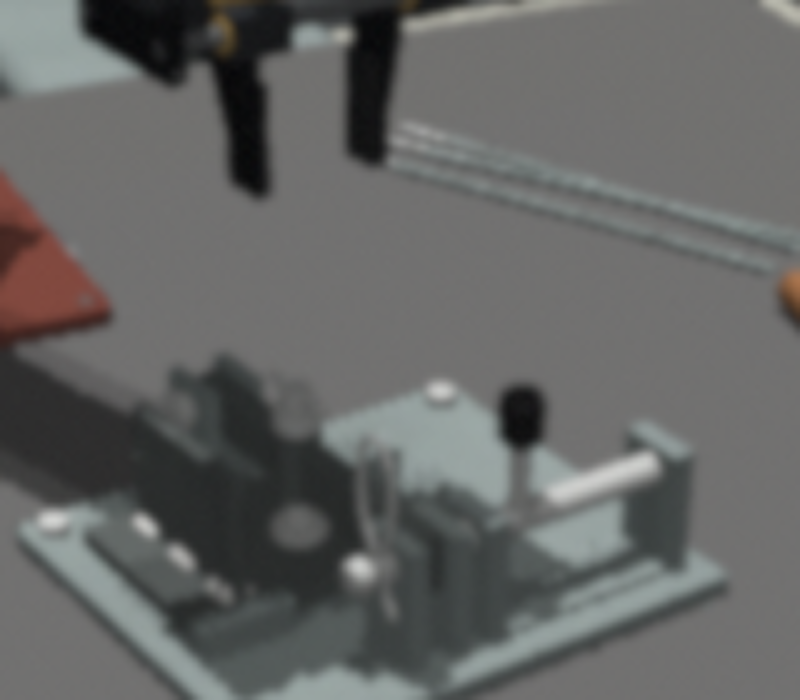

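View pics/c9.png

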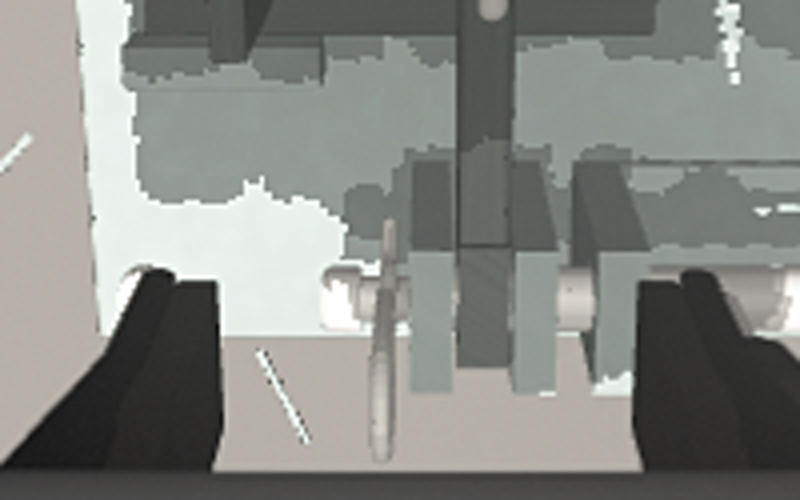

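Run:
```python
from h import *
o=[('w16',220+381/4,220+452/4),('w15',220+424/4,220+250/4)]
x,e=tri(o);print(x,e)
tz=np.array([np.sin(np.radians(9.5)),-np.cos(np.radians(9.5)),0]); ty=np.array([np.cos(np.radians(9.5)),np.sin(np.radians(9.5)),0])
d=x-np.array([507,101.8,62]); print('x',d@ty,'y',-d@tz,'z-66',d[2]-66)
cap('scene','s8');robot.wait(0.3);cap('wrist','w17');print(np.abs(load('w17')['im'].astype(int)-load('w16')['im']).mean(), current_clock())
```

```text
[504.96469659 103.75530756 135.42303541] [np.float64(1.2812501923398492), np.float64(1.2812501923399002)]
x -1.6846716207518109 y 2.264413647596667 z-66 7.423035411881841
1.0924945746527779 29.9083
```

View pics/s8.png

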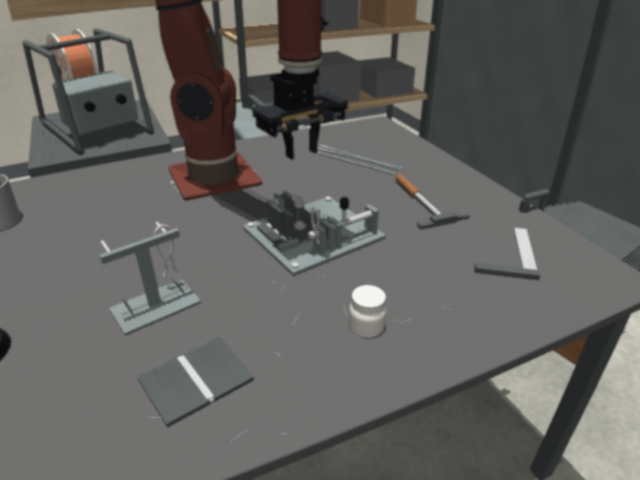

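Run:
```python
from h import *
tz=np.array([np.sin(np.radians(9.5)),-np.cos(np.radians(9.5)),0]); ty=np.array([np.cos(np.radians(9.5)),np.sin(np.radians(9.5)),0]);U=np.array([0,0,1.])
N=np.array([507,101.8,62])
prof=[(-12,34),(-12,54),(-8,63),(0,66),(8,63),(12,54),(12,34),]
legR=[(12,25),(4,9),(7.5,0),(4,-8),(11,-21)]
out=[]
for f,b,s in [('w15',(240,220,400,320),5),('w16',(240,250,400,345),5),('s7',(290,190,370,250),10)]:
    im=cv2.imread(f'pics/{f}.png')[b[1]:b[3],b[0]:b[2]]; im=cv2.resize(im,None,fx=s,fy=s,interpolation=cv2.INTER_CUBIC)
    for dz,c in [(0,(0,0,255)),(7,(0,255,0))]:
        pts=[(-x,z) for x,z in legR[::-1]]+prof+legR
        p=(proj(f,[N+x*ty+(z+dz)*U for x,z in pts])-[b[0],b[1]]+.5)*s
        cv2.polylines(im,[p.astype(np.int32)],False,c,1)
    cv2.imwrite(f'pics/o_{f}.png',im)
for n,u,v in [('w16',220+381/4,220+445/4),('w15',220+424/4,220+248/4),('w15',220+355/4,220+200/4),('w16',220+388/4,220+222/4+1)]: print(n,px(n,u,v).round(1))
```

```text
w16 [508.  103.  129.3]
w15 [504.4 102.8 129.8]
w15 [493.7 101.9 112.3]
w16 [494.8 100.2  45.5]
```

View pics/o_w15.png

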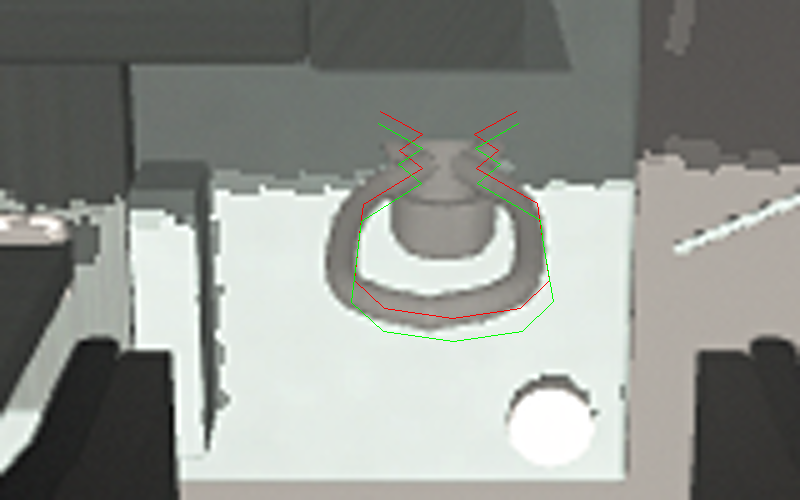

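View pics/o_w16.png

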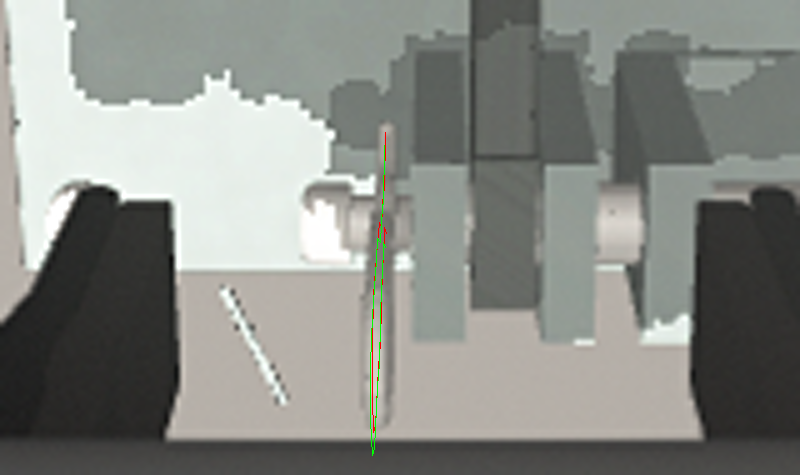

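View pics/o_s7.png

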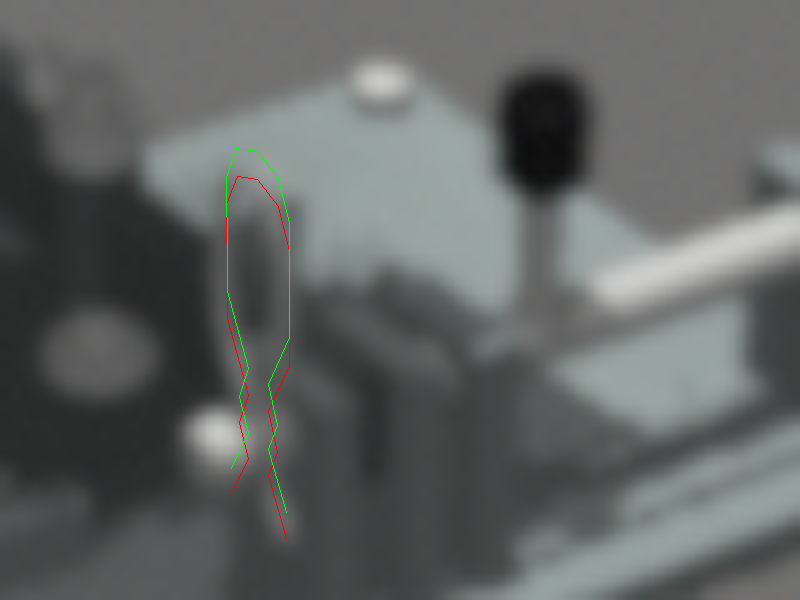

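Run:
```python
from h import *
print(current_clock(),current_wrist_force()); order.close_job(); print(current_clock())
```

```text
29.9083 [ 0.33559509 -0.24309028  0.4579073 ]
the job is handed in; nothing more can be done
the job is handed in; nothing more can be done
```

I slid the bolt home, took the smaller clip off its peg, snapped it onto the bolt's neck from above and let go. The job was handed in at 29.9 s; no verdict is reported.

**What I did**
- **Bolt:** I gripped the knob and drew it 49 mm until it hit the stop, where the force rose to 21 N.
- **Clip:** I lifted it 8 mm, drew it 48 mm off the peg and pressed it onto the neck. The wrist force dipped to about -10 N as the legs snapped past the neck, then came back to zero within 1 mm of the expected seat height.

**Last checks**
- **Seating:** A model of the seated clip drawn over the wrist and scene pictures lies between the lug and the collar. Depth put the loop's top at 129–130 mm, where 130 mm is expected.
- **Arm and bench:** The arm is clear with near-zero wrist force. In the last scene picture the big clip, pot, hammer and coupon are where they were at the start.

**Check that disagreed:** Triangulating the loop's top from two views came out about 7 mm too high. I discounted it because the two sight lines missed each other by more than a millimetre. One of the pictures was also taken right after the arm pulled away, and it fitted the model less well than the others. The depth, overlay and force readings all point to a seated clip.

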